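# Load the imager's filter and hold its shutter open at the mark

### The job

Take the orange filter plate out of the yellow rack, slide it upright into the slot in the top of the white imager until it is fully home, and let go of it. Only then pull the imager's red spring-return shutter handle out until its red pointer lies within the green band, and keep holding it there: it springs shut if released, so finish with the gripper still holding the handle at the band. Leave the other filter plates and everything else on the bench as they are.

Things in the scene. Friction and masses are not known exactly. Their poses are not given: they have to be found in the camera images.
- filter_orange: The orange filter plate to load: 60 mm wide (own x), 10 mm thick (own y), 90 mm tall (own z), about 0.08 to 0.17 kg, black frame whose window and top 18 mm are orange. Origin: centre of its underside. Starts upright in one of the rack's three slots (which one varies). It is the same either way round. Grip it across its 10 mm thickness near the top.
- filter_blue: Blue filter plate, not wanted: 60 mm wide (own x), 10 mm thick (own y), 90 mm tall (own z), about 0.08 to 0.17 kg, black frame whose window and top 18 mm are blue. Origin: centre of its underside. Starts upright in one of the rack's three slots (which one varies).
- filter_green: Green filter plate, not wanted: 60 mm wide (own x), 10 mm thick (own y), 90 mm tall (own z), about 0.08 to 0.17 kg, black frame whose window and top 18 mm are green. Origin: centre of its underside. Starts upright in one of the rack's three slots (which one varies).
- rack: Yellow plastic rack, fixed to the bench, 90 x 200 mm, 40 mm high; origin at the centre of its underside. Three slots side by side along its y, 66 mm apart; their floors are 12 mm above the bench, so a plate in it stands with 62 mm clear above the rack's walls. Each slot is 66 x 14 mm, long side along rack x.
- imager: White bench imager, fixed, 200 mm (own x) x 240 mm (own y) x 110 mm high; origin at the centre of its underside; its front with the display faces its own -x, roughly towards the robot. On its flat top: the filter slot with orange edging (on its +y half), and the red shutter handle with a grey scale strip beside it (on its -y half).
- slot_floor (a point): Centre of the filter slot's floor, 70 mm above the bench, in the imager's axes. The slot is 63 mm long along imager x and 12.5 mm wide along imager y, 40 mm deep, with a 3 mm chamfered mouth. A plate that is home has its origin here and stands 50 mm proud of the top.
- slot_mouth (a point): Centre of the filter slot's mouth, level with the imager's top (110 mm above the bench).
- pull_handle (a point): Red upright handle of the shutter slide: a paddle 12 mm thick (along imager x), 40 mm wide (along imager y), 44 mm tall; its top is 163 mm above the bench. This point is the centre of its lower edge, 9 mm above the imager's top; under it is the dark slide block, 24 x 44 mm. In imager axes. Pulled along imager -x (to the front) it opens the shutter. Pinch it across its 12 mm from above.
- shutter (a joint): How far the shutter is pulled out, m: 0 shut (start), 0.070 its end stop, well past the mark. A spring of 120 N/m pulls it shut: 3.6 N when shut, about 9 N at 0.045.
- pointer (a point): On the thin red pointer that sticks out of the shutter slide to imager -y over the grey scale strip; 44 mm from the handle's centre along imager -y; moves with the shutter. In imager axes.
- mark (a point): Centre of the green band painted across the grey scale strip on the imager's top: 10 mm wide along imager x, 26 mm along imager y, flat. It lies 25 to 55 mm from the shut pointer towards the imager's front, differing from run to run, and does not move during the job. In imager axes.
- petri: Closed Petri dish, 92 mm across, 26 mm high, lying on the bench; origin under its centre.
- media_bottle: Glass media bottle with blue cap, 84 mm across, 180 mm high; origin under its centre.
- jar: Glass jar with yellow lid, 90 mm across, 130 mm high; origin under its centre.
- tip_box: Blue pipette-tip box with clear lid, 85 x 125 mm, 80 mm high; origin under its centre.
- beaker: Open glass beaker, 70 mm across, 90 mm high; origin under its centre.
Things that resemble listed ones, but are neither listed nor needed, are in the scene too. Leave any turquoise look-alike of the filter_orange alone.

How it is judged:
By the outcome, as a careful person would: the job done as asked, in the order asked, and still so for the second after the job is handed in, while the arm keeps its last pose, push and grip.
It also fails if it takes over 61 s, if anything falls off the work surface, if the arm or the gripper's body presses on something with over 40 N, if the wrist force passes 120 N, or if a joint passes its speed limit or range.

### The arm

A 6-joint arm with a two-finger parallel gripper is mounted at the origin on the work surface. World frame = base frame: x ahead of the robot, y to its left, z up, the work surface at z = 0. Lengths are in mm, angles in rad, forces in N, time in s.
With the tool pointing down it reaches from about 275 to 1000 mm from the base axis. Payload 8.4 kg.
Tool frame: the origin (TCP) lies midway between the tips of the shut fingers; the grasp point (between the pads) lies 19 mm behind it; z points along the fingers, y is the line along which they close (so a half turn about z gives the same grasp; the last joint's range is limited). The gripper opens to 85 mm and grips with 20 to 120 N. Pads are 22 mm wide; open, the fingers measure 114 mm over their backs; the gripper's body (76 mm by 85 mm) begins 54 mm behind the grasp point. The pads swing forward as they close: fully open they stand 13 mm farther back than shut.
Start: joints at [1.289, 0.353, 1.633, -0, 1.155, -0.002], TCP at [172.6, 600.697, 191.981] pointing down, gripper open.
Joint ranges: [-2.63, 2.63], [-0.92, 2.1], [0.06, 2.66], [-1.3, 4.44], [0, 2.69], [-3.02, 3.02]. Speed limits (rad/s): [2.22, 2.22, 2.79, 3.14, 3.14, 3.14].

### API

Orientations are given as [roll, pitch, yaw] about the fixed x, y, z axes, in that order (R = Rz(yaw) Ry(pitch) Rx(roll)).
In Python, from rig import r, cams gives the robot as it stands. The module is installed in compiled form; this text tells all that it offers.
- The arm moves only by the tool send_rows, never from a script. Its argument "targets" is one flat list of numbers, 7 for each row, row after row: the shift along the tool's x, y, z in m, then the turn, a rotation vector about the tool's x, y, z in rad, then the opening, from -1 (shut) to 1 (fully open). In form: [tx, ty, tz, wx, wy, wz, fingers, tx, ty, tz, wx, wy, wz, fingers, ...]. A call has 1 to 12 rows; each row is the pose to reach, as a shift and turn from the pose commanded when the call began, along the tool's axes at that moment; what a row does not reach only later rows make up. A row lasts 1/12 s, in which the tool goes at most 41.7 mm and 7.16 degrees, less where a joint would pass 70% of its speed; a pose out of reach is approached as far as the arm can. A call with a gripper value outside its range is refused whole. The fingers move at their own pace and stop on an object; "grip_force" is the grip in N (left out, the last holds). Time passes only in rows, so rows that repeat a pose let the fingers close. It gives the time, the measured TCP pose, the force, the opening and the grip force at its end, in the units of the state.
- r.sense(): the state, without advancing time (a new reading comes with each control period).
- cams.grab_frame(name): name is "scene" or "top"; returns a dict with "color" (400x640x3 uint8, blue, green, red), "fx", "fy", "cx", "cy" (pixels), "xyz" and "attitude" of the camera in the world. Camera axes: x right, y down, z forward; pixel columns grow to the right and rows downward; lengths in mm; the calibration is good to about 2 mm. A picture is of the moment at which its call begins. There is no depth.
- r.sign_off(): hands the job in; it is judged then, once.
The state is a dict: "clock": time; "qpos": joint angles; "qvel": joint speeds; "joint_efforts": joint torques, N m; "eef_pos": TCP position; "tcp_rot": TCP orientation; "contact_force": force on the tool from outside, world axes, zero at the start; "wrist_torque": the same for the moment, N m; "opening": opening from 0.0 (shut) to 1.0 (fully open); "grasp_force": force on a finger pad.
Only numpy, scipy, OpenCV 4.12 (cv2) and the standard library are available. Lean on these libraries where they do the work, as an engineer would, in place of code of your own. Each camera call takes 0.05 s, during which the arm holds its last target. There are 200 camera calls.

## Working session

There is one attempt and no reset: what is moved stays moved. The work goes in short steps, Python scripts to look and compute and a tool call to move; the robot and the scene stay as the last step left them, time stands still between calls to the robot, and variables do not carry over. Pictures are saved under pics/ and viewed, at most 10 in all, crops included, and the job is handed in when it is done.

Besides the shell and the picture viewer there is one more tool, called after "Emit:" as a command line: name --argument value ..., lists and objects as JSON in quotes. send_rows: Moves the arm, as the interface text tells. Its arguments: {"type":"object","properties":{"targets":{"type":"array"},"grip_force":{"type":"number"}},"required":["targets"]}

```bash
mkdir -p pics
cat > h.py <<'E'
import numpy as np, cv2
from rig import r, cams
from scipy.spatial.transform import Rotation as R
def ray(f,u,v):
    d=np.array([(u-f['cx'])/f['fx'],(v-f['cy'])/f['fy'],1.])
    return R.from_euler('xyz',f['attitude']).as_matrix()@d if np.size(f['attitude'])==3 else np.array(f['attitude'])@d
def at(f,u,v,z):
    d=ray(f,u,v);p=np.array(f['xyz'],float);return p+d*(z-p[2])/d[2]
def proj(f,P):
    M=R.from_euler('xyz',f['attitude']).as_matrix();c=M.T@(np.array(P,float)-f['xyz'])
    return f['fx']*c[0]/c[2]+f['cx'],f['fy']*c[1]/c[2]+f['cy']
E
python3 - <<'E'
from h import *
import pickle
for n in('top','scene'):
    f=cams.grab_frame(n);pickle.dump(f,open(n+'.pkl','wb'))
    cv2.imwrite(f'pics/{n}0.png',f['color']);print({k:f[k] for k in f if k!='color'})
print(r.sense())
E
```

```text
{'fx': 437.9849344102376, 'fy': 437.9849344102376, 'cx': 318.5277003460866, 'cy': 199.09998425767307, 'xyz': array([ 278.29500793,  -10.41034715, 1519.39212901]), 'attitude': array([-2.93442093e+00, -4.15707279e-04, -1.48913460e+00])}
{'fx': 438.4226357419829, 'fy': 438.4226357419829, 'cx': 314.7064087992793, 'cy': 201.94310897393817, 'xyz': array([1179.81656411,  782.97355683,  902.2362287 ]), 'attitude': array([-2.23333723, -0.01546551,  2.48088448])}
{'clock': 0.1, 'qpos': array([ 1.28859173e+00,  3.53586534e-01,  1.63401387e+00,  1.53600768e-05,
        1.15522109e+00, -2.39751687e-03]), 'qvel': array([-0.00207455, -0.00296542, -0.00202026,  0.00053238,  0.00051516,
        0.00068999]), 'joint_efforts': array([ 1.37211449e-03, -6.06356192e+01, -3.42821252e+01, -1.92634968e-05,
        3.94032089e-03, -3.45200544e-05]), 'eef_pos': array([172.47273777, 600.25683444, 191.35165278]), 'tcp_rot': array([-3.14036384e+00, -1.69912043e-05,  2.86177936e+00]), 'contact_force': array([ 1.48607186, -0.57668302, -0.13888877]), 'wrist_torque': array([-0.02330421, -0.03206617, -0.05029002]), 'grasp_force': 0.0, 'opening': 1.0019822210616882}
```

View pics/top0.png

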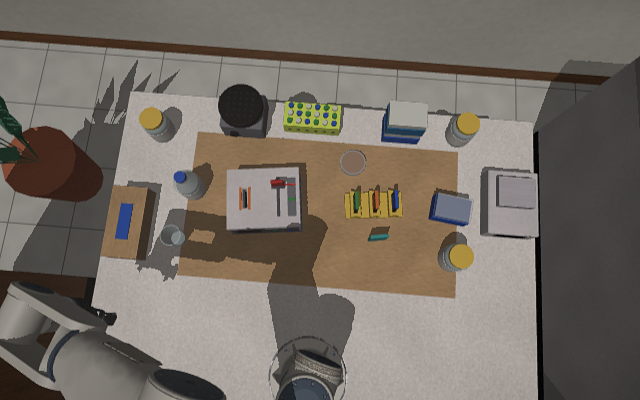

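View pics/scene0.png

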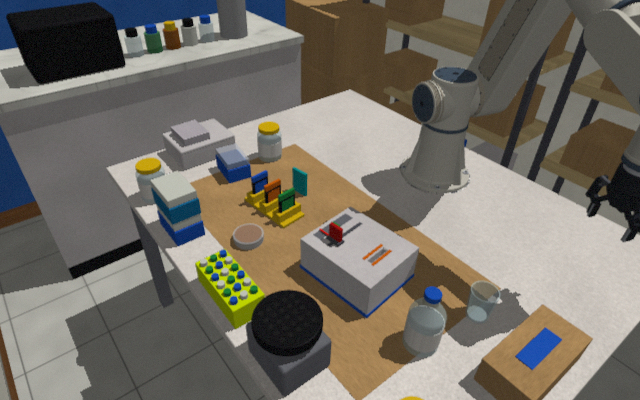

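The orange plate is in the middle rack slot, at top (376,201) and scene (272,190). The imager is at top (264,198), with its slot at (245,198) and its handle at (280,184). I'll enlarge both.

Run:
```python
from h import *
import pickle
f=pickle.load(open('top.pkl','rb'))['color']
a=cv2.resize(f[160:240,222:307],None,fx=7,fy=7,interpolation=cv2.INTER_CUBIC)
cv2.imwrite('pics/t1.png',a)
b=cv2.resize(f[180:245,340:410],None,fx=8,fy=8,interpolation=cv2.INTER_CUBIC)
cv2.imwrite('pics/t2.png',b)
f=pickle.load(open('scene.pkl','rb'))['color']
cv2.imwrite('pics/s1.png',cv2.resize(f[160:310,240:425],None,fx=4,fy=4,interpolation=cv2.INTER_CUBIC))
```

```text
(no output)
```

View pics/t1.png

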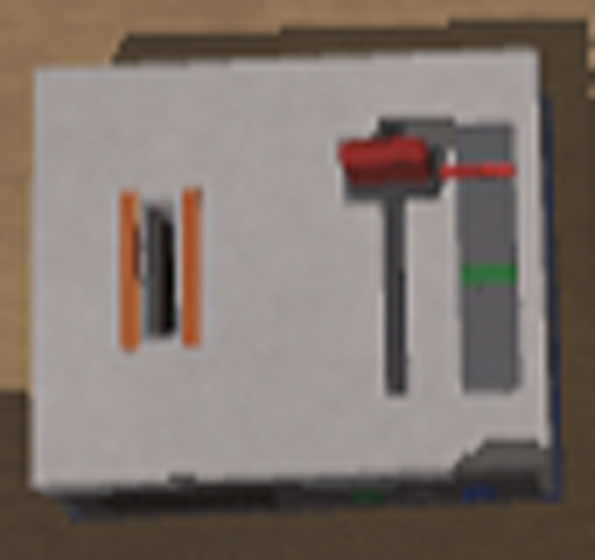

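View pics/t2.png

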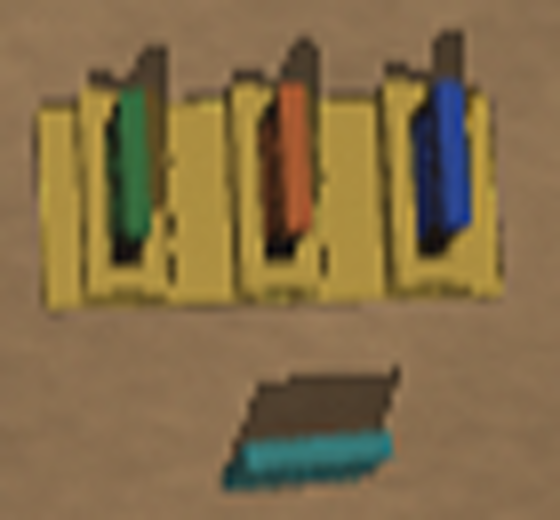

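View pics/s1.png

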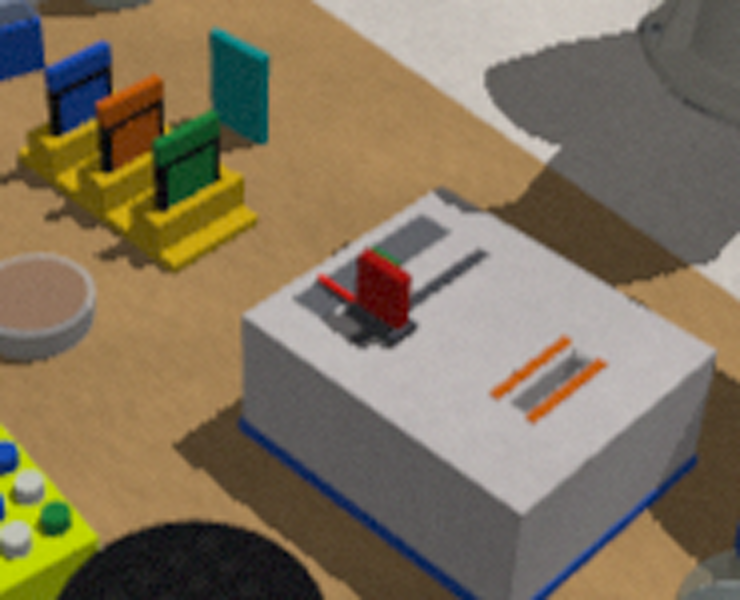

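The crops give enough to measure from:
- **Imager (t1 crop):** slot bars are centred at (160,268), the pointer is at (478,171) and the green band is at (489,273).
- **Rack (t2 crop):** the orange plate's top is at about (293,160).
- **Scene crop:** slot centre is at (549,380).

Run:
```python
from h import *
import pickle
T=pickle.load(open('top.pkl','rb'));S=pickle.load(open('scene.pkl','rb'))
np.set_printoptions(precision=1,suppress=True)
def t1(x,y):return 222+(x+.5)/7-.5,160+(y+.5)/7-.5
def t2(x,y):return 340+(x+.5)/8-.5,180+(y+.5)/8-.5
def s1(x,y):return 240+(x+.5)/4-.5,160+(y+.5)/4-.5
def tri(a,b):
    p,q=np.array(T['xyz']),np.array(S['xyz']);d=ray(T,*a);e=ray(S,*b)
    s=np.linalg.lstsq(np.c_[d,-e],q-p,rcond=None)[0];A=p+s[0]*d;B=q+s[1]*e;return (A+B)/2,np.linalg.norm(A-B)
print('imager T corners',*[at(T,*t1(*c),110) for c in((37,68),(537,50),(33,487),(551,470))])
print('imager S corners',*[at(S,*s1(*c),110) for c in((243,318),(522,515),(715,352),(438,190))])
print('slot T bars',*[at(T,*t1(*c),110) for c in((129,188),(129,350),(192,190),(192,346))],at(T,*t1(160.5,268),110))
print('slot S',*[at(S,*s1(*c),110) for c in((495,396),(568,341),(532,419),(603,363))],at(S,*s1(549.5,380),110))
print('mark T',at(T,*t1(489,273),110),'ptr T',at(T,*t1(478,171),115),'ptr S tip',at(S,*s1(320,280),115), 'strip T',[at(T,*t1(*c),110) for c in ((487,124),(490,391))])
print('rail T',[at(T,*t1(*c),110) for c in ((397,393),(395,205))])
print('handle top T',[at(T,*t1(*c),163) for c in ((340,145),(425,138))],'S top',[at(S,*s1(*c),163) for c in ((362,250),(408,270))])
print('orange tri',tri(t2(291,84),s1(98,100)),tri(t2(298,235),s1(161,78)))
print('orange T z102',[at(T,*t2(*c),102) for c in((279,84),(305,84),(311,230),(288,238))])
print('orange S z102',[at(S,*s1(*c),102) for c in((97,98),(157,75),(163,80),(102,104))])
print('rack T z12',[at(T,*t2(*c),12) for c in((40,108),(487,92),(500,298),(47,308))])
```

```text
imager T corners [649.9 326.2 110. ] [678.2  89.6 110. ] [450. 303. 110.] [477.5  64.7 110. ]
imager S corners [675.6  92.3 110. ] [645.2 327.4 110. ] [449.1 303.  110. ] [481.9  67.6 110. ]
slot T bars [595.1 275.6 110. ] [517.7 266.4 110. ] [596.5 245.8 110. ] [522.  237.2 110. ] [557.9 256.2 110. ]
slot S [591.2 246.  110. ] [518.6 237.8 110. ] [586.4 274.6 110. ] [515.  266.2 110. ] [553.6 256.5 110. ]
mark T [568.1 102.1 110. ] ptr T [615.6 111.5 115. ] ptr S tip [614.9  97.6 115. ] strip T [array([640. , 109.9, 110. ]), array([512.2,  96.4, 110. ])]
rail T [array([507.7, 139.5, 110. ]), array([597.1, 149.5, 110. ])]
handle top T [array([611.1, 171.3, 163. ]), array([617.5, 133. , 163. ])] S top [array([609.4, 132.8, 163. ]), array([598.3, 165.6, 163. ])]
orange tri (array([ 619.2, -173.1,  110.4]), np.float64(0.5650509229109497)) (array([ 557.2, -179.9,  101.6]), np.float64(2.1892683473037597))
orange T z102 [array([ 621. , -169.3,  102. ]), array([ 621.9, -180. ,  102. ]), array([ 560.5, -185.8,  102. ]), array([ 556.4, -176.6,  102. ])]
orange S z102 [array([ 612.2, -185.7,  102. ]), array([ 557.1, -183.7,  102. ]), array([ 557.2, -175.2,  102. ]), array([ 613.5, -176.6,  102. ])]
rack T z12 [array([623.3, -74.9,  12. ]), array([ 646.6, -271.1,   12. ]), array([ 555. , -280.7,   12. ]), array([534.5, -84.2,  12. ])]
```

```bash
cat >> h.py <<'E'
def go(*ts,frm=None):
    s=r.sense();p,o=frm or (s['eef_pos'],s['tcp_rot']);M=R.from_euler('xyz',o)
    print('at',np.round(p,1),np.round(o,4),'f',np.round(s['contact_force'],1),'open',round(s['opening'],3),'grasp',round(s['grasp_force'],1),'t',s['clock'])
    for pos,yaw in ts:
        d=M.inv().apply(np.array(pos)-p)/1000;w=(M.inv()*R.from_euler('xyz',[np.pi,0,yaw])).as_rotvec()
        print(pos,yaw,'->',np.round(d,4),np.round(w,4))
E
python3 -c "
from h import *
go(((400,200,330),3.0),((588.5,-178.5,180),3.247),frm=([172.6,600.7,192],[np.pi,0,2.8618]))"
```

```text
at [172.6 600.7 192. ] [3.1416 0.     2.8618] f [ 1.5 -0.6 -0.1] open 1.002 grasp 0.0 t 0.1
(400, 200, 330) 3.0 -> [-0.3292 -0.3223 -0.138 ] [ 0.      0.     -0.1382]
(588.5, -178.5, 180) 3.247 -> [-0.6149 -0.634   0.012 ] [ 0.      0.     -0.3852]
```

Emit:
send_rows --targets '[0, 0, -0.04, 0, 0, 0, 0, 0, 0, -0.08, 0, 0, 0, 0, -0.02, -0.02, -0.11, 0, 0, 0, 0, -0.05, -0.05, -0.13, 0, 0, -0.02, 0, -0.08, -0.08, -0.14, 0, 0, -0.05, 0, -0.11, -0.11, -0.14, 0, 0, -0.08, 0, -0.135, -0.135, -0.14, 0, 0, -0.1, 0, -0.16, -0.16, -0.14, 0, 0, -0.12, 0, -0.19, -0.19, -0.14, 0, 0, -0.14, 0, -0.215, -0.215, -0.14, 0, 0, -0.14, 0, -0.24, -0.24, -0.14, 0, 0, -0.14, 0, -0.27, -0.27, -0.14, 0, 0, -0.14, 0]'

```text
clock: 1.1
eef_pos: [357.2, 266.0, 331.9]
tcp_rot: [3.141, -0.0, 3.002]
contact_force: [1.7, 0.9, 0.4]
opening: 0.502
grasp_force: 0.0
```

```bash
python3 -c "
from h import *
go(((588.5,-178.5,330),3.247),((588.5,-178.5,180),3.247))"
```

```text
at [357.2 266.  331.9] [ 3.1412e+00 -2.0000e-04  3.0024e+00] f [1.7 0.9 0.4] open 0.502 grasp 0.0 t 1.1
(588.5, -178.5, 330) 3.247 -> [-0.2907 -0.4081  0.0017] [ 4.000e-04 -2.000e-04 -2.446e-01]
(588.5, -178.5, 180) 3.247 -> [-0.2907 -0.4082  0.1517] [ 4.000e-04 -2.000e-04 -2.446e-01]
```

Emit:
send_rows --targets '[-0.025, -0.034, 0, 0, 0, -0.02, 0, -0.05, -0.068, 0, 0, 0, -0.04, 0, -0.075, -0.102, 0, 0, 0, -0.06, 0, -0.1, -0.136, 0, 0, 0, -0.08, 0, -0.125, -0.17, 0, 0, 0, -0.1, 0, -0.15, -0.204, 0, 0, 0, -0.12, 0, -0.175, -0.238, 0, 0, 0, -0.145, 0, -0.2, -0.272, 0, 0, 0, -0.17, 0, -0.225, -0.306, 0, 0, 0, -0.2, 0, -0.25, -0.34, 0, 0, 0, -0.22, 0, -0.27, -0.375, 0, 0, 0, -0.245, 0, -0.29, -0.408, 0, 0, 0, -0.245, 0]'

```text
clock: 2.1
eef_pos: [587.4, -178.4, 331.5]
tcp_rot: [3.141, -0.001, -3.035]
contact_force: [0.2, 0.3, 0.4]
opening: 0.503
grasp_force: 0.0
```

Emit:
send_rows --targets '[0, 0, 0.03, 0, 0, 0, 0, 0, 0, 0.06, 0, 0, 0, 0, 0, 0, 0.09, 0, 0, 0, 0, 0, 0, 0.12, 0, 0, 0, 0, 0, 0, 0.15, 0, 0, 0, 0, 0, 0, 0.15, 0, 0, 0, 0, 0, 0, 0.15, 0, 0, 0, 0]'

```text
clock: 2.68
eef_pos: [586.0, -176.0, 180.8]
tcp_rot: [3.14, -0.004, -3.036]
contact_force: [0.1, 0.5, 0.2]
opening: 0.496
grasp_force: 0.0
```

```bash
python3 -c "
from h import *
go(((588.5,-178.5,69),3.247))
f=cams.grab_frame('top');g=cams.grab_frame('scene')
a=cv2.resize(f['color'][150:250,330:430],(400,400),interpolation=cv2.INTER_CUBIC)
b=cv2.resize(g['color'][120:220,230:330],(400,400),interpolation=cv2.INTER_CUBIC)
cv2.imwrite('pics/g1.png',np.hstack([a,b]))
"
```

```text
at [ 586.  -176.   180.8] [ 3.1401 -0.0035 -3.0364] f [0.1 0.5 0.2] open 0.496 grasp 0.0 t 2.6833
(588.5, -178.5, 69) 3.247 -> [-0.0027 -0.003   0.1118] [ 0.0015 -0.0035 -0.0002]
```

View pics/g1.png

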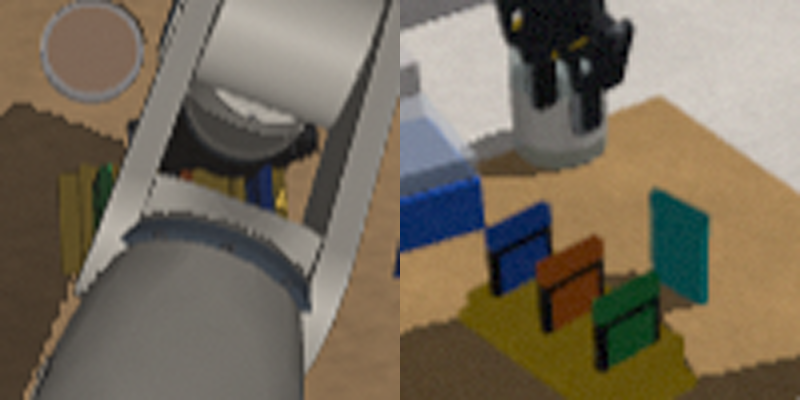

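The g1 picture shows the open fingers above the orange plate (scene crop x 545–600, plate 540–600), with the neighbouring plates clear. Descending in two steps.

Emit:
send_rows --targets '[-0.002, -0.002, 0.02, 0, -0.002, 0, 0, -0.003, -0.003, 0.04, 0.001, -0.003, 0, 0, -0.003, -0.003, 0.06, 0.001, -0.003, 0, 0, -0.003, -0.003, 0.07, 0.001, -0.003, 0, 0, -0.003, -0.003, 0.07, 0.001, -0.003, 0, 0, -0.003, -0.003, 0.07, 0.001, -0.003, 0, 0]'

```text
clock: 3.28
eef_pos: [591.2, -179.2, 113.3]
tcp_rot: [-3.14, 0.004, -3.036]
contact_force: [0.5, -0.2, 1.1]
opening: 0.502
grasp_force: 0.0
```

```bash
python3 -c "
from h import *
go(((588.5,-178.5,69),3.247))"
```

```text
at [ 591.2 -179.2  113.3] [-3.1401  0.0042 -3.0364] f [ 0.5 -0.2  1.1] open 0.502 grasp 0.0 t 3.2833
(588.5, -178.5, 69) 3.247 -> [0.0028 0.001  0.0443] [-0.0015  0.0042 -0.0002]
```

Emit:
send_rows --targets '[0.002, 0, 0.015, -0.001, 0.003, 0, 0, 0.002, 0, 0.03, -0.001, 0.003, 0, 0, 0.002, 0, 0.04, -0.001, 0.003, 0, 0, 0.002, 0, 0.044, -0.001, 0.003, 0, 0, 0.002, 0, 0.044, -0.001, 0.003, 0, 0, 0.002, 0, 0.044, -0.001, 0.003, 0, 0, 0.002, 0, 0.044, -0.001, 0.003, 0, 0]'

```text
clock: 3.87
eef_pos: [589.4, -179.4, 69.0]
tcp_rot: [-3.141, 0.001, -3.036]
contact_force: [0.5, 0.0, -0.0]
opening: 0.501
grasp_force: 0.0
```

```bash
python3 -c "
from h import *
go(((588.5,-178.5,69),3.247))"
```

```text
at [ 589.4 -179.4   69. ] [-3.1410e+00  1.3000e-03 -3.0363e+00] f [ 0.5  0.  -0. ] open 0.501 grasp 0.0 t 3.8667
(588.5, -178.5, 69) 3.247 -> [0.0008 0.001  0.    ] [-0.0006  0.0013 -0.0001]
```

Emit:
send_rows --targets '[0, 0, 0, 0, 0, 0, -1, 0, 0, 0, 0, 0, 0, -1, 0, 0, 0, 0, 0, 0, -1, 0, 0, 0, 0, 0, 0, -1, 0, 0, 0, 0, 0, 0, -1, 0, 0, 0, 0, 0, 0, -1, 0, 0, 0, 0, 0, 0, -1, 0, 0, 0, 0, 0, 0, -1]' --grip_force 45

```text
clock: 4.53
eef_pos: [588.6, -179.2, 67.9]
tcp_rot: [3.142, -0.0, -3.036]
contact_force: [0.3, -0.1, -0.6]
opening: 0.002
grasp_force: 0.0
```

Emit:
send_rows --targets '[0, 0, -0.01, 0, 0, 0, -1, 0, 0, -0.03, 0, 0, 0, -1, 0, 0, -0.05, 0, 0, 0, -1, 0, 0, -0.08, 0, 0, 0, -1, 0, 0, -0.11, 0, 0, 0, -1, 0, 0, -0.14, 0, 0, 0, -1, 0, 0, -0.16, 0, 0, 0, -1, 0, 0, -0.17, 0, 0, 0, -1, 0, 0, -0.17, 0, 0, 0, -1, 0, 0, -0.17, 0, 0, 0, -1]'

```text
clock: 5.37
eef_pos: [588.4, -179.2, 237.8]
tcp_rot: [-3.142, 0.0, -3.036]
contact_force: [0.2, 0.3, -0.4]
opening: -0.001
grasp_force: 0.0
```

```bash
python3 -c "
from h import *
go(((556.3,256.3,239),3.26))
f=cams.grab_frame('top');g=cams.grab_frame('scene')
a=cv2.resize(f['color'][150:250,330:430],(400,400),interpolation=cv2.INTER_CUBIC)
b=cv2.resize(g['color'][100:200,230:330],(400,400),interpolation=cv2.INTER_CUBIC)
cv2.imwrite('pics/g2.png',np.hstack([a,b]))
"
```

```text
at [ 588.4 -179.2  237.8] [-3.1416e+00  1.0000e-04 -3.0364e+00] f [ 0.2  0.3 -0.4] open -0.001 grasp 0.0 t 5.3667
(556.3, 256.3, 239) 3.26 -> [-0.0138  0.4364 -0.0012] [-0.      0.0001 -0.0132]
```

View pics/g2.png

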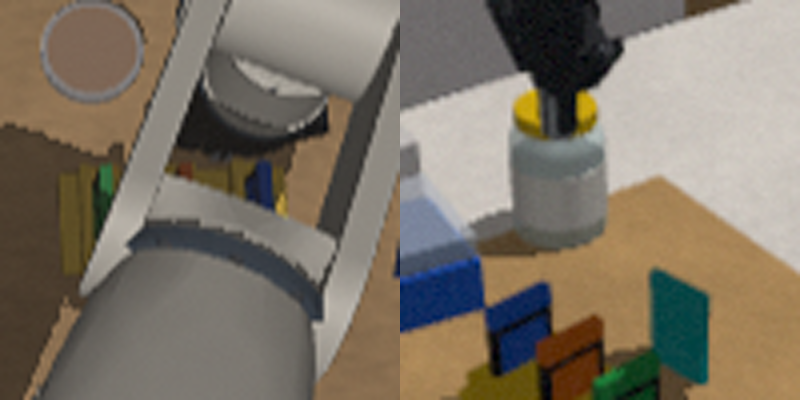

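The fingers shut on nothing. In g2 the orange plate is still in the rack, undisturbed, and the shut fingertip is at about scene pixel (270,134). I'll compare that with where the calibration says it should be.

```bash
python3 -c "
from h import *
for n in('top','scene'):
    f=cams.grab_frame(n);print(n,f['xyz'],f['attitude']);[print(proj(f,p)) for p in ((588.4,-179.2,237.8),(588.5,-178.5,102),(588.5,-178.5,69),(0,0,0),(588.4,-179.2,300))]
s=r.sense();print(s)
"
```

```text
top [ 278.29500793  -10.41034715 1519.39212901] [-2.93442093e+00 -4.15707279e-04 -1.48913460e+00]
(np.float64(382.8061766297307), np.float64(190.65419170642642))
(np.float64(376.6794302603797), np.float64(199.83259582641367))
(np.float64(375.40666843764404), np.float64(201.82507238949796))
(np.float64(308.2035630556881), np.float64(377.7017996844396))
(np.float64(385.93498149675474), np.float64(185.77616494967248))
scene [1179.81656411  782.97355683  902.2362287 ] [-2.23333723 -0.01546551  2.48088448]
(np.float64(269.3358899190304), np.float64(144.87284749301932))
(np.float64(271.51715608718825), np.float64(182.55888071860943))
(np.float64(271.9848329659194), np.float64(191.01127889108696))
(np.float64(433.16690307445015), np.float64(172.43383026439147))
(np.float64(268.28835688276547), np.float64(125.99357337451535))
{'clock': 5.5667, 'qpos': array([-2.98012543e-01,  3.00558076e-01,  1.60680597e+00, -1.55375031e-05,
        1.23713235e+00, -1.97399331e+00]), 'qvel': array([ 0.0021928 , -0.0003315 , -0.00692955,  0.00019905,  0.0035098 ,
        0.00122358]), 'joint_efforts': array([ 4.36157488e-04, -5.87526727e+01, -3.59065640e+01, -3.05433769e-04,
        9.26959910e-03,  1.05566610e-05]), 'eef_pos': array([ 587.68624091, -178.95037732,  236.17446432]), 'tcp_rot': array([ 3.14046683e+00, -2.67664458e-03, -3.03640159e+00]), 'contact_force': array([ 0.09796194, -0.34768042,  0.37934525]), 'wrist_torque': array([-0.02115406, -0.03042198,  0.01696696]), 'grasp_force': 0.0, 'opening': 0.0026168397551162527}
```

The fingertip appears about 11 px higher than the reported TCP predicts, or roughly 33 mm. The real tip is therefore higher than reported, and it closed just above the plate. I'll check this against the starting pictures, where both cameras see the gripper.

```bash
python3 -c "
from h import *
import pickle
T=pickle.load(open('top.pkl','rb'));S=pickle.load(open('scene.pkl','rb'))
for f in(T,S):
  for z in (191.4,204,224,240): print(z,proj(f,(172.5,600.3,z)), proj(f,(172.5+.276*47,600.3+.961*47,z)),proj(f,(172.5-.276*47,600.3-.961*47,z)))
a=cv2.resize(T['color'][270:350,40:140],(500,400),interpolation=cv2.INTER_CUBIC)
G=cams.grab_frame('scene')
b=cv2.resize(S['color'][150:250,570:640],(280,400),interpolation=cv2.INTER_CUBIC)
cv2.imwrite('pics/g3.png',np.hstack([a,b]))
"
```

```text
191.4 (np.float64(108.40918368478137), np.float64(310.4894286064881)) (np.float64(94.05247806135964), np.float64(304.68057171609473)) (np.float64(122.8418765674758), np.float64(316.3290306501351))
204 (np.float64(106.3798292148623), np.float64(310.6762908301379)) (np.float64(91.89010418430615), np.float64(304.8109340473489)) (np.float64(120.94698888350868), np.float64(316.572992706004))
224 (np.float64(103.07681188734765), np.float64(310.98043146782425)) (np.float64(88.37081716838378), np.float64(305.02310016007186)) (np.float64(117.862625016605), np.float64(316.97009684910677))
240 (np.float64(100.35934387654444), np.float64(311.23065493677586)) (np.float64(85.47563769584522), np.float64(305.197640904133)) (np.float64(115.32485560949769), np.float64(317.29682832090725))
191.4 (np.float64(596.7604112984523), np.float64(243.79730392033366)) (np.float64(613.8940833766354), np.float64(256.9485575837887)) (np.float64(580.7137164506985), np.float64(231.48037889457788))
204 (np.float64(598.9505135479185), np.float64(239.91076741609493)) (np.float64(616.2913417918865), np.float64(253.03100050671026)) (np.float64(582.7177630065154), np.float64(227.6289162952231))
224 (np.float64(602.4948860057075), np.float64(233.62095471663193)) (np.float64(620.1735400926739), np.float64(246.68678107207796)) (np.float64(585.9590187885711), np.float64(221.39973195651766))
240 (np.float64(605.3922448005435), np.float64(228.4793268658086)) (np.float64(623.3494205447773), np.float64(241.49681370688256)) (np.float64(588.6067483013942), np.float64(216.31121185091084))
```

View pics/g3.png

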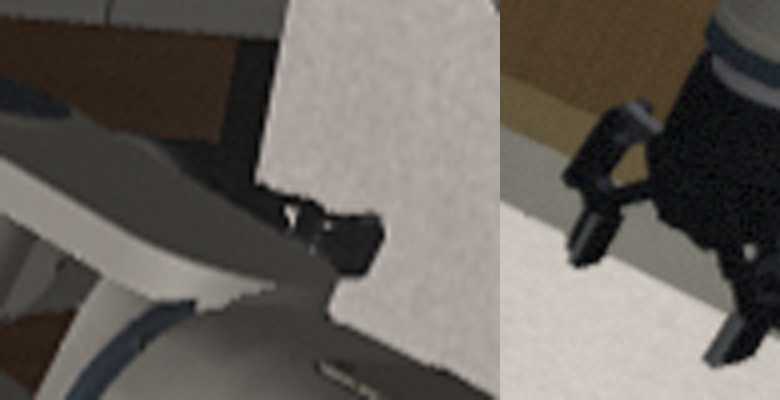

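The g3 picture puts the open fingertips at scene (589.5,215.5) and (624,240.5). That matches a true tip height of 240 mm instead of the expected 204 mm. So the reported z is about 36 mm too low, while x and y agree. I'll retry with the correction, to a reported z of about 33.

Emit:
send_rows --targets '[0, 0, 0, 0, 0, 0, 0, 0, 0, 0, 0, 0, 0, 0, 0, 0, 0, 0, 0, 0, 0, 0, 0, 0.03, 0, 0, 0, 0, 0, 0, 0.06, 0, 0, 0, 0, 0, 0, 0.09, 0, 0, 0, 0, 0, 0, 0.12, 0, 0, 0, 0, 0, 0, 0.14, 0, 0, 0, 0, 0, 0, 0.155, 0, 0, 0, 0, 0, 0, 0.165, 0, 0, 0, 0, 0, 0, 0.17, 0, 0, 0, 0]'

```text
clock: 6.53
eef_pos: [587.9, -179.0, 66.5]
tcp_rot: [3.141, -0.002, -3.036]
contact_force: [-0.7, -0.7, -0.5]
opening: 0.501
grasp_force: 0.0
```

Emit:
send_rows --targets '[0, 0, 0.006, 0, 0, 0, 0, 0, 0, 0.012, 0, 0, 0, 0, 0, 0, 0.018, 0, 0, 0, 0, 0, 0, 0.024, 0, 0, 0, 0, 0, 0, 0.029, 0, 0, 0, 0, 0, 0, 0.034, 0, 0, 0, 0, 0, 0, 0.034, 0, 0, 0, 0, 0, 0, 0.034, 0, 0, 0, 0, 0, 0, 0.034, 0, 0, 0, 0]'

```text
clock: 7.28
eef_pos: [588.8, -179.3, 34.2]
tcp_rot: [-3.141, 0.0, -3.036]
contact_force: [-0.1, -0.2, -0.2]
opening: 0.504
grasp_force: 0.0
```

Emit:
send_rows --targets '[0, 0, 0, 0, 0, 0, -1, 0, 0, 0, 0, 0, 0, -1, 0, 0, 0, 0, 0, 0, -1, 0, 0, 0, 0, 0, 0, -1, 0, 0, 0, 0, 0, 0, -1, 0, 0, 0, 0, 0, 0, -1, 0, 0, 0, 0, 0, 0, -1]' --grip_force 45

```text
clock: 7.87
eef_pos: [588.9, -179.4, 34.3]
tcp_rot: [-3.141, 0.001, -3.036]
contact_force: [-0.5, -0.7, 5.1]
opening: 0.107
grasp_force: 45.6
```

Emit:
send_rows --targets '[0, 0, -0.01, 0, 0, 0, -1, 0, 0, -0.02, 0, 0, 0, -1, 0, 0, -0.04, 0, 0, 0, -1, 0, 0, -0.06, 0, 0, 0, -1, 0, 0, -0.09, 0, 0, 0, -1, 0, 0, -0.12, 0, 0, 0, -1, 0, 0, -0.15, 0, 0, 0, -1, 0, 0, -0.175, 0, 0, 0, -1, 0, 0, -0.19, 0, 0, 0, -1, 0, 0, -0.19, 0, 0, 0, -1, 0, 0, -0.19, 0, 0, 0, -1]'

```text
clock: 8.78
eef_pos: [588.8, -179.3, 225.0]
tcp_rot: [-3.141, 0.002, -3.036]
contact_force: [0.2, -0.0, -1.6]
opening: 0.109
grasp_force: 45.0
```

Emit:
send_rows --targets '[0, 0.02, 0, 0, 0, 0, -1, 0, 0.05, 0, 0, 0, 0, -1, 0, 0.085, 0, 0, 0, 0, -1, 0, 0.12, 0, 0, 0, 0, -1, -0.002, 0.16, 0, 0, 0, 0, -1, -0.004, 0.2, 0, 0, 0, 0, -1, -0.006, 0.24, 0, 0, 0, 0, -1, -0.008, 0.28, 0, 0, 0, 0, -1, -0.01, 0.32, 0, 0, 0, -0.005, -1, -0.012, 0.36, 0, 0, 0, -0.01, -1, -0.013, 0.395, 0, 0, 0, -0.013, -1, -0.014, 0.42, 0, 0, 0, -0.013, -1]'

```text
clock: 9.78
eef_pos: [556.6, 242.6, 222.0]
tcp_rot: [-3.141, -0.003, -3.022]
contact_force: [-0.4, 0.3, -1.2]
opening: 0.108
grasp_force: 44.9
```

```bash
python3 -c "
from h import *
go(((556.3,256.3,150),3.26))
"
```

```text
at [556.6 242.6 222. ] [-3.1415e+00 -3.0000e-03 -3.0218e+00] f [-0.4  0.3 -1.2] open 0.108 grasp 44.9 t 9.7833
(556.3, 256.3, 150) 3.26 -> [-0.0015  0.0136  0.072 ] [-0.0001 -0.003   0.0014]
```

Emit:
send_rows --targets '[0, 0.007, 0, 0, 0, 0, -1, 0, 0.0135, 0, 0, 0, 0, -1, 0, 0.0135, 0.02, 0, 0, 0, -1, 0, 0.0135, 0.04, 0, 0, 0, -1, 0, 0.0135, 0.06, 0, 0, 0, -1, 0, 0.0135, 0.07, 0, 0, 0, -1, 0, 0.0135, 0.076, 0, 0, 0, -1, 0, 0.0135, 0.076, 0, 0, 0, -1, 0, 0.0135, 0.076, 0, 0, 0, -1, 0, 0.0135, 0.076, 0, 0, 0, -1]'

```text
clock: 10.62
eef_pos: [557.6, 253.4, 149.1]
tcp_rot: [3.141, 0.002, -3.024]
contact_force: [-0.8, -0.5, -1.7]
opening: 0.105
grasp_force: 44.9
```

```bash
python3 -c "
from h import *
go(((556.3,256.3,138),3.26))
f=cams.grab_frame('top');g=cams.grab_frame('scene')
a=cv2.resize(f['color'][150:250,215:305],(360,400),interpolation=cv2.INTER_CUBIC)
b=cv2.resize(g['color'][190:290,325:435],(440,400),interpolation=cv2.INTER_CUBIC)
cv2.imwrite('pics/g4.png',np.hstack([a,b]))
"
```

```text
at [557.6 253.4 149.1] [ 3.1412e+00  1.6000e-03 -3.0237e+00] f [-0.8 -0.5 -1.7] open 0.105 grasp 44.9 t 10.6167
(556.3, 256.3, 138) 3.26 -> [0.001  0.0031 0.0111] [ 0.0004  0.0016 -0.0006]
```

View pics/g4.png

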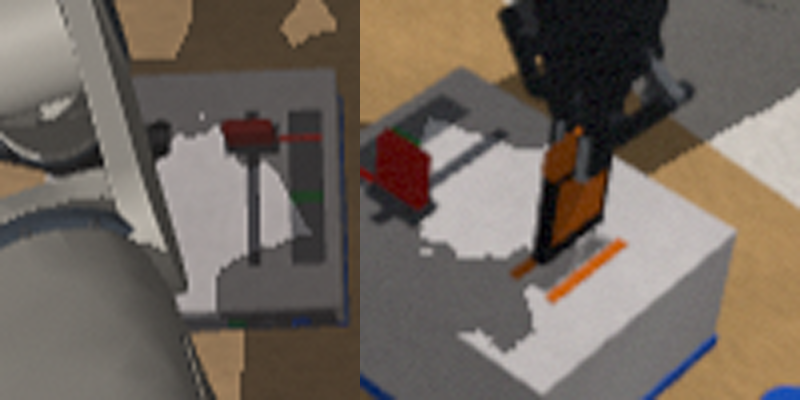

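The g4 picture shows the plate upright over the slot. The bottom corners of its near (+y) face are at scene (370,255.5) and (385.8,244.5). I'll check where that puts the plate in world coordinates.

```bash
python3 -c "
from h import *
g=cams.grab_frame('scene')
for z in(121,127,133): print(z,at(g,370,255.5,z),at(g,385.8,244.5,z))
c=np.array([557.6,253.4]);M=R.from_euler('z',.12).as_matrix()[:2,:2]
print([c+M@np.array(v) for v in ((30,5),(-30,5))])
go(((556.3,256.3,138),3.26))
"
```

```text
121 [578.54615878 255.41953181 121.        ] [518.07975463 250.89233416 121.        ]
127 [583.16399689 259.47121814 127.        ] [523.16198291 254.97878999 127.        ]
133 [587.78183501 263.52290447 133.        ] [528.2442112  259.06524581 133.        ]
[array([586.78569804, 261.9554094 ]), array([527.21717989, 254.77267696])]
at [557.4 253.5 149. ] [ 3.1411e+00  1.6000e-03 -3.0234e+00] f [-0.8  0.3 -0.8] open 0.11 grasp 44.9 t 10.7667
(556.3, 256.3, 138) 3.26 -> [0.0008 0.0029 0.011 ] [ 0.0005  0.0016 -0.0003]
```

Emit:
send_rows --targets '[0, 0.003, 0, 0, 0.001, 0, -1, 0, 0.003, 0.004, 0, 0.001, 0, -1, 0, 0.003, 0.008, 0, 0.001, 0, -1, 0, 0.003, 0.012, 0, 0.001, 0, -1, 0, 0.003, 0.016, 0, 0.001, 0, -1, 0, 0.003, 0.018, 0, 0.001, 0, -1, 0, 0.003, 0.02, 0, 0.001, 0, -1, 0, 0.003, 0.02, 0, 0.001, 0, -1, 0, 0.003, 0.02, 0, 0.001, 0, -1]'

```text
clock: 11.52
eef_pos: [556.2, 256.0, 127.6]
tcp_rot: [-3.141, -0.002, -3.023]
contact_force: [-0.0, -0.9, -1.6]
opening: 0.105
grasp_force: 44.9
```

Emit:
send_rows --targets '[0, 0, 0.002, 0, 0, 0, -1, 0, 0, 0.004, 0, 0, 0, -1, 0, 0, 0.006, 0, 0, 0, -1, 0, 0, 0.008, 0, 0, 0, -1, 0, 0, 0.008, 0, 0, 0, -1]'

```text
clock: 11.93
eef_pos: [556.2, 256.1, 119.4]
tcp_rot: [-3.141, -0.002, -3.023]
contact_force: [-0.6, -1.4, -2.1]
opening: 0.108
grasp_force: 44.8
```

Emit:
send_rows --targets '[0, 0, 0.003, 0, 0, 0, -1, 0, 0, 0.006, 0, 0, 0, -1, 0, 0, 0.009, 0, 0, 0, -1, 0, 0, 0.012, 0, 0, 0, -1, 0, 0, 0.015, 0, 0, 0, -1, 0, 0, 0.018, 0, 0, 0, -1, 0, 0, 0.021, 0, 0, 0, -1, 0, 0, 0.021, 0, 0, 0, -1]'

```text
clock: 12.6
eef_pos: [556.2, 256.0, 98.1]
tcp_rot: [-3.141, -0.002, -3.023]
contact_force: [-1.0, -3.8, -3.4]
opening: 0.108
grasp_force: 44.8
```

Emit:
send_rows --targets '[0, 0, 0.002, 0, 0, 0, -1, 0, 0, 0.004, 0, 0, 0, -1, 0, 0, 0.005, 0, 0, 0, -1, 0, 0, 0.006, 0, 0, 0, -1, 0, 0, 0.007, 0, 0, 0, -1, 0, 0, 0.008, 0, 0, 0, -1]'

```text
clock: 13.1
eef_pos: [556.3, 256.1, 92.3]
tcp_rot: [-3.141, -0.001, -3.023]
contact_force: [-10.5, -8.7, 24.8]
opening: 0.113
grasp_force: 49.0
```

The floor contact at a reported z of 92.3 matches the expected home height. Releasing and rising.

Emit:
send_rows --targets '[0, 0, -0.002, 0, 0, 0, -1, 0, 0, -0.002, 0, 0, 0, -0.2, 0, 0, -0.002, 0, 0, 0, -0.2, 0, 0, -0.002, 0, 0, 0, -0.2, 0, 0, -0.002, 0, 0, 0, -0.2, 0, 0, -0.002, 0, 0, 0, -0.2]'

```text
clock: 13.6
eef_pos: [556.7, 256.6, 93.0]
tcp_rot: [3.141, -0.001, -3.023]
contact_force: [0.7, 1.2, 0.3]
opening: 0.401
grasp_force: 0.0
```

Emit:
send_rows --targets '[0, 0, -0.01, 0, 0, 0, -0.2, 0, 0, -0.03, 0, 0, 0, -0.2, 0, 0, -0.05, 0, 0, 0, -0.2, 0, 0, -0.08, 0, 0, 0, -0.2, 0, 0, -0.11, 0, 0, 0, -0.2, 0, 0, -0.13, 0, 0, 0, -0.2, 0, 0, -0.13, 0, 0, 0, -0.2, 0, 0, -0.13, 0, 0, 0, -0.2]'

```text
clock: 14.27
eef_pos: [557.4, 256.7, 225.0]
tcp_rot: [3.14, 0.002, -3.023]
contact_force: [-0.4, -0.2, -0.9]
opening: 0.401
grasp_force: 0.0
```

```bash
python3 -c "
from h import *
go(((610,152,220),1.69),((610,152,93),1.69))
g=cams.grab_frame('scene')
for z in (160,150): print(z,[proj(g,np.r_[np.array([556.3,256.3])+R.from_euler('z',.12).as_matrix()[:2,:2]@np.array(v),z]) for v in ((30,5),(-30,5),(30,-5),(-30,-5))])
b=cv2.resize(g['color'][180:290,310:430],(720,600)[:2],interpolation=cv2.INTER_CUBIC)
cv2.imwrite('pics/g5.png',b)
"
```

```text
at [557.4 256.7 225. ] [ 3.1405e+00  2.2000e-03 -3.0235e+00] f [-0.4 -0.2 -0.9] open 0.401 grasp 0.0 t 14.2667
(610, 152, 220) 1.69 -> [-0.0399 -0.1102  0.0049] [2.6000e-03 8.0000e-04 1.5697e+00]
(610, 152, 93) 1.69 -> [-0.0396 -0.1104  0.1319] [2.6000e-03 8.0000e-04 1.5697e+00]
160 [(np.float64(372.0949836225014), np.float64(247.50305405444198)), (np.float64(387.29955564979383), np.float64(235.98011267251235)), (np.float64(368.9254325587933), np.float64(245.44859314992402)), (np.float64(384.1504730288407), np.float64(234.0457681513017))]
150 [(np.float64(371.70327827423694), np.float64(250.4597096148651)), (np.float64(386.83535654899873), np.float64(238.91080611266497)), (np.float64(368.5537896352205), np.float64(248.40179714857916)), (np.float64(383.70597640995595), np.float64(236.9725800235923))]
```

View pics/g5.png

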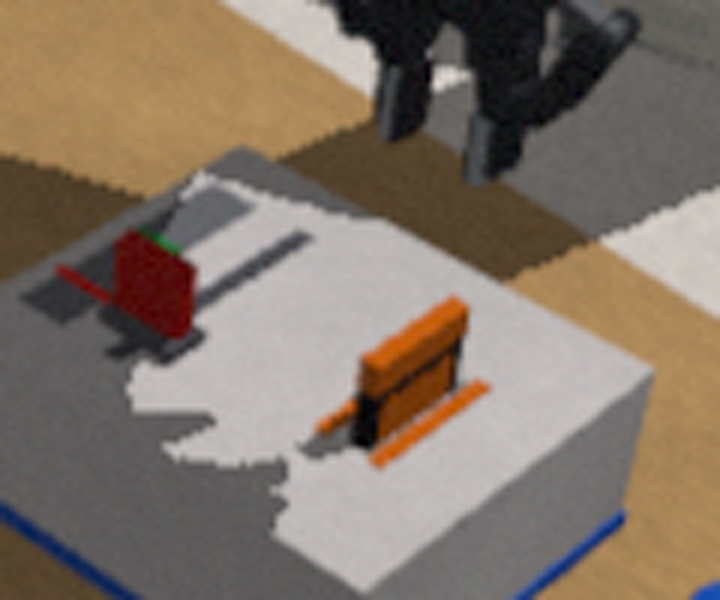

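The g5 picture shows the plate home: its top corner is at scene (371.5,246.5) against (372.1,247.5) predicted for a top at z=160. The gripper is clear. Now the handle.

Emit:
send_rows --targets '[-0.003, -0.01, 0, 0, 0, 0.12, -0.2, -0.006, -0.02, 0, 0, 0, 0.24, -0.2, -0.01, -0.03, 0, 0, 0, 0.36, -0.2, -0.013, -0.04, 0, 0, 0, 0.48, -0.2, -0.017, -0.05, 0, 0, 0, 0.6, -0.2, -0.02, -0.06, 0, 0, 0, 0.72, -0.2, -0.024, -0.07, 0, 0, 0, 0.84, -0.2, -0.028, -0.08, 0, 0, 0, 0.96, -0.2, -0.032, -0.09, 0, 0, 0, 1.08, -0.2, -0.036, -0.1, 0, 0, 0, 1.2, -0.2, -0.038, -0.11, 0, 0, 0, 1.32, -0.2, -0.04, -0.11, 0, 0, 0, 1.44, -0.2]'

```text
clock: 15.32
eef_pos: [608.6, 150.0, 221.1]
tcp_rot: [-3.138, 0.0, 1.813]
contact_force: [0.6, 0.9, 0.3]
opening: 0.402
grasp_force: 0.0
```

Emit:
send_rows --targets '[0, 0, 0, 0, 0, 0.12, -0.2, 0, 0, 0, 0, 0, 0.13, -0.2, 0, 0, 0, 0, 0, 0.13, -0.2, 0, 0, 0, 0, 0, 0.13, -0.2, 0, 0, 0, 0, 0, 0.13, -0.2]'

```text
clock: 15.73
eef_pos: [608.9, 151.9, 222.5]
tcp_rot: [-3.14, 0.0, 1.693]
contact_force: [0.1, -0.1, -0.1]
opening: 0.398
grasp_force: 0.0
```

```bash
python3 -c "
from h import *
go(((610,152,130),1.69),((610,152,93),1.69))"
```

```text
at [608.9 151.9 222.5] [-3.1399e+00  1.0000e-04  1.6928e+00] f [ 0.1 -0.1 -0.1] open 0.398 grasp 0.0 t 15.7333
(610, 152, 130) 1.69 -> [-0.      0.0012  0.0925] [-0.0017  0.0001  0.0028]
(610, 152, 93) 1.69 -> [-0.      0.0013  0.1295] [-0.0017  0.0001  0.0028]
```

Emit:
send_rows --targets '[0, 0.001, 0.02, 0, 0, 0.003, -0.2, 0, 0.001, 0.04, 0, 0, 0.003, -0.2, 0, 0.001, 0.06, 0, 0, 0.003, -0.2, 0, 0.001, 0.08, 0, 0, 0.003, -0.2, 0, 0.001, 0.09, 0, 0, 0.003, -0.2, 0, 0.001, 0.1, 0, 0, 0.003, -0.2, 0, 0.001, 0.11, 0, 0, 0.003, -0.2, 0, 0.001, 0.118, 0, 0, 0.003, -0.2, 0, 0.001, 0.124, 0, 0, 0.003, -0.2, 0, 0.001, 0.129, 0, 0, 0.003, -0.2, 0, 0.001, 0.129, 0, 0, 0.003, -0.2, 0, 0.001, 0.129, 0, 0, 0.003, -0.2]'

```text
clock: 16.73
eef_pos: [610.2, 151.9, 94.1]
tcp_rot: [-3.141, -0.0, 1.687]
contact_force: [0.4, 0.0, 1.0]
opening: 0.402
grasp_force: 0.0
```

Emit:
send_rows --targets '[0, 0, 0, 0, 0, 0, -1, 0, 0, 0, 0, 0, 0, -1, 0, 0, 0, 0, 0, 0, -1, 0, 0, 0, 0, 0, 0, -1, 0, 0, 0, 0, 0, 0, -1, 0, 0, 0, 0, 0, 0, -1, 0, 0, 0, 0, 0, 0, -1]' --grip_force 60

```text
clock: 17.32
eef_pos: [606.8, 151.5, 94.5]
tcp_rot: [-3.135, 0.0, 1.687]
contact_force: [-12.9, -0.4, 11.2]
opening: 0.128
grasp_force: 59.6
```

```bash
python3 -c "
from h import *
p=r.sense()['eef_pos'];go((p+np.array([-45*np.cos(.12),-45*np.sin(.12),0]),1.69))"
```

```text
at [606.8 151.5  94.5] [-3.1347e+00  3.0000e-04  1.6872e+00] f [-12.9  -0.4  11.2] open 0.128 grasp 59.6 t 17.3167
[562.17287618 146.12078566  94.45962507] 1.69 -> [-0.0002 -0.045   0.0003] [-0.0069  0.0003 -0.0028]
```

Emit:
send_rows --targets '[0, -0.006, 0, 0, 0, 0, -1, 0, -0.012, 0, 0, 0, 0, -1, 0, -0.018, 0, 0, 0, 0, -1, 0, -0.024, 0, 0, 0, 0, -1, 0, -0.03, 0, 0, 0, 0, -1, 0, -0.036, 0, 0, 0, 0, -1, 0, -0.042, 0, 0, 0, 0, -1, 0, -0.047, 0, 0, 0, 0, -1, 0, -0.05, 0, 0, 0, 0, -1, 0, -0.05, 0, 0, 0, 0, -1, 0, -0.05, 0, 0, 0, 0, -1]'

```text
clock: 18.23
eef_pos: [562.5, 146.1, 94.6]
tcp_rot: [3.138, 0.0, 1.687]
contact_force: [8.4, -1.5, -6.1]
opening: 0.126
grasp_force: 59.0
```

```bash
python3 -c "
from h import *
go()
f=cams.grab_frame('top');g=cams.grab_frame('scene')
a=cv2.resize(f['color'][160:240,240:310],(394,450),interpolation=cv2.INTER_CUBIC)
b=cv2.resize(g['color'][195:270,300:365],(390,450),interpolation=cv2.INTER_CUBIC)
cv2.imwrite('pics/g6.png',np.hstack([a,b]))
"
```

```text
at [562.5 146.1  94.6] [3.1379e+00 3.0000e-04 1.6872e+00] f [ 8.4 -1.5 -6.1] open 0.126 grasp 59.0 t 18.2333
```

View pics/g6.png

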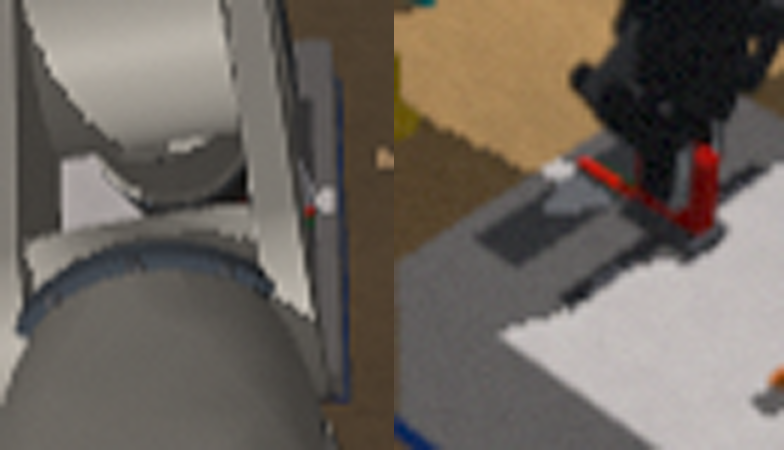

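That picture was my eleventh, one over the viewing limit, so from here I'll measure by image code only. It shows the pointer's red tip at about (309,211) in the top crop, with a little green just below it, so it is slightly short of the band's centre. Next are numeric centroids.

Run:
```python
from h import *
import pickle
M=R.from_euler('z',.12).as_matrix()[:2,:2]
def im(f,u,v,z): return M.T@(at(f,u,v,z)[:2]-[563.5,196.7])
def masks(f):
    c=f['color'].astype(float);b,g,r_=c[...,0],c[...,1],c[...,2]
    return (r_>1.6*g)&(r_>1.6*b)&(r_>50),(g>1.4*r_)&(g>1.3*b)&(g>40)
T0,S0=[pickle.load(open(n+'.pkl','rb')) for n in('top','scene')]
T,S=cams.grab_frame('top'),cams.grab_frame('scene')
for n,f,z in(('T0',T0,110),('T',T,110),('S0',S0,110),('S',S,110)):
    R_,G_=masks(f)
    for k,m in(('red',R_),('green',G_)):
        v,u=np.nonzero(m);P=np.array([im(f,a,b,z) for a,b in zip(u,v)]);
        s=(abs(P[:,0])<70)&(P[:,1]<-78)&(P[:,1]>-112);w=P[s]
        print(n,k,s.sum(),w.mean(0).round(1) if s.any() else '',w.min(0).round(1) if s.any() else '',w.max(0).round(1) if s.any() else '')
for n,x in(('T',T['color'][193:206,292:298]),('S',S['color'][216:232,326:342])):
    print(n);print('\n'.join(' '.join('%3d,%3d,%3d'%tuple(p[::-1]) for p in row[::1 if n=='T' else 2]) for row in x))
```

```text
T0 red 14 [ 43.3 -94.8] [  39.7 -107.5] [ 46.  -80.9]
T0 green 20 [ -7.5 -93.8] [ -11.9 -106.2] [ -4.4 -83. ]
T red 3 [  -3.  -104.1] [  -5.2 -106.3] [  -1.8 -102.9]
T green 2 [  -8.6 -104.5] [  -8.7 -106.1] [  -8.5 -102.8]
S0 red 105 [ 10.4 -91.3] [ -13.2 -109.5] [ 37.3 -78.4]
S0 green 7 [-17.1 -95.1] [ -18.5 -103.2] [-15.4 -85. ]
S red 34 [-18.2 -93. ] [ -60.4 -112. ] [ -8.1 -78.2]
S green 0   
T
 61, 59, 54  72, 70, 68  91, 89, 93 113,110,111  85, 81, 80 129,123,123
 67, 65, 60  66, 64, 60  91, 89, 93 101, 98,101 128,123,121 175,168,167
 79, 76, 71  60, 58, 54  91, 90, 94  85, 85, 89 176,169,166 173,166,165
 97, 94, 89  58, 58, 54 106, 76, 77 106, 71, 74 146,141,138 175,168,167
121,117,111  60, 60, 56 119, 45, 39 111, 34, 28  84, 81, 80 147,142,140
135,131,124  60, 60, 56  81, 48, 37  54, 42, 30  88, 85, 84  87, 83, 82
146,143,134  60, 58, 55  42, 60, 44  30, 55, 36  92, 88, 88  89, 86, 85
155,151,142  66, 62, 59  50, 57, 49  40, 52, 41  91, 87, 86  91, 87, 86
160,155,146  78, 75, 70  63, 59, 56  49, 46, 48  91, 87, 86  91, 86, 85
159,154,145 107,103, 97  62, 60, 55  47, 45, 48  8
[... 1075 characters left out ...]
, 16  53, 55, 40  56, 36, 34
135,132,130 106,106,112  99, 97,102  85, 87, 92  63, 44, 38 177, 24, 14  86, 44, 28  62, 36, 29
 64, 63, 64  98,100,107 102,102,107  98,101,104  78, 82, 85  93, 46, 35 104, 19,  7  78, 21, 10
 77, 80, 83 104,103,109  99,101,106 100,101,106 102,102,105  54, 57, 58  95, 47, 44  77, 27, 23
 98, 97,102 100,102,107 100,100,106 100,101,105 101,101,105  74, 72, 77  65, 53, 54  51, 33, 36
100, 97,104  99,101,105  95, 97,104  75, 76, 80  74, 73, 79  87, 87, 88  46, 45, 49  39, 41, 44
 78, 77, 82  78, 78, 83  78, 79, 82  48, 50, 54  75, 72, 73  97, 93, 91  42, 43, 47  34, 40, 39
 47, 47, 51  49, 50, 51  52, 52, 54  61, 61, 63  92, 89, 89  93, 88, 91  70, 65, 69  39, 37, 40
```

Run:
```python
from h import *
import pickle
M=R.from_euler('z',.12).as_matrix()[:2,:2]
def im(f,u,v,z): return (M.T@(at(f,u,v,z)[:2]-[563.5,196.7])).round(1)
T0,S0=[pickle.load(open(n+'.pkl','rb')) for n in('top','scene')]
T=cams.grab_frame('top')
def cen(f,u,lo,hi,ch):
    c=f['color'][lo:hi,u].astype(float)
    w=(c[:,2]-c[:,:2].max(1)) if ch=='r' else c[:,1]-np.maximum(c[:,0],c[:,2])
    w=np.clip(w-4,0,None);return (w*np.arange(lo,hi)).sum()/w.sum()
for u in(288,290,292,294): 
    a,b=cen(T0,u,180,190,'r'),cen(T0,u,192,206,'g');print(u,a,b,[im(T0,u,a,z) for z in(110,113,116)],im(T0,u,b,110))
for u in(294,295): a=cen(T,u,192,204,'r');print('now',u,a,[im(T,u,a,z) for z in(110,113,116)])
# pointer height from tip in both start views
a=(222+515/7-.43,160+171.5/7-.43);b=(240+318/4-.4,160+278/4-.4)
p,q=np.array(T0['xyz']),np.array(S0['xyz']);d,e=ray(T0,*a),ray(S0,*b)
s=np.linalg.lstsq(np.c_[d,-e],q-p,rcond=None)[0];print(p+s[0]*d,q+s[1]*e)
```

```text
288 183.9764705882353 198.81415929203538 [array([ 43.1, -84.3]), array([ 42.3, -84.5]), array([ 41.6, -84.7])] [ -7.2 -83.1]
290 183.8954248366013 198.66129032258064 [array([ 43.1, -91. ]), array([ 42.3, -91.1]), array([ 41.6, -91.3])] [ -6.9 -89.7]
292 183.8019801980198 198.6386554621849 [array([ 43.2, -97.6]), array([ 42.4, -97.8]), array([ 41.7, -97.9])] [ -7.1 -96.3]
294 183.84651162790698 198.64166666666668 [array([  42.7, -104.2]), array([  42. , -104.4]), array([  41.3, -104.5])] [  -7.3 -102.9]
now 294 197.0808823529412 [array([  -2.1, -103. ]), array([  -2.7, -103.2]), array([  -3.4, -103.3])]
now 295 196.79245283018867 [array([  -1.2, -106.3]), array([  -1.9, -106.5]), array([  -2.5, -106.6])]
[616.56175001  94.08312325 115.82335723] [615.08718558  95.57419877 115.5789884 ]
```

Emit:
send_rows --targets '[0, -0.002, 0, 0, 0, 0, -1, 0, -0.004, 0, 0, 0, 0, -1, 0, -0.0043, 0, 0, 0, 0, -1, 0, -0.0043, 0, 0, 0, 0, -1, 0, -0.0043, 0, 0, 0, 0, -1, 0, -0.0043, 0, 0, 0, 0, -1, 0, -0.0043, 0, 0, 0, 0, -1, 0, -0.0043, 0, 0, 0, 0, -1]'

```text
clock: 19.15
eef_pos: [558.6, 145.6, 94.6]
tcp_rot: [3.138, 0.0, 1.687]
contact_force: [9.8, -1.4, -6.4]
opening: 0.131
grasp_force: 59.1
```

Run:
```python
from h import *
M=R.from_euler('z',.12).as_matrix()[:2,:2]
go()
for k in range(2):
    T=cams.grab_frame('top')
    for u in(293,294,295):
        c=T['color'][192:206,u].astype(float);w=np.clip(c[:,2]-c[:,:2].max(1)-6,0,None)
        if w.sum()>20:
            a=(w*np.arange(192,206)).sum()/w.sum();print(u,a,(M.T@(at(T,u,a,115)[:2]-[563.5,196.7])).round(1))
go()
for row in T['color'][194:204,293:297]: print(' '.join('%3d,%3d,%3d'%tuple(p[::-1]) for p in row))
```

```text
at [558.6 145.6  94.6] [3.1375e+00 3.0000e-04 1.6871e+00] f [ 9.8 -1.4 -6.4] open 0.131 grasp 59.1 t 19.15
294 198.07142857142858 [  -6.5 -103.2]
295 198.02272727272728 [  -6.4 -106.4]
294 198.07894736842104 [  -6.5 -103.2]
295 198.03370786516854 [  -6.5 -106.4]
at [558.6 145.6  94.6] [3.1375e+00 2.0000e-04 1.6872e+00] f [ 9.4 -1.4 -6.1] open 0.129 grasp 59.1 t 19.25
 74, 72, 70  91, 89, 93  70, 69, 70 132,126,124
 66, 65, 61  92, 90, 94  87, 85, 89 176,169,166
 61, 59, 53  90, 89, 94  85, 84, 89 175,168,165
 60, 60, 56 104, 76, 78  93, 71, 71 175,169,168
 62, 61, 57 111, 40, 32  96, 36, 23 150,144,144
 60, 59, 55  81, 46, 36  65, 40, 28  88, 86, 85
 59, 58, 53  48, 58, 49  36, 52, 41  91, 87, 87
 62, 59, 55  58, 56, 55  49, 47, 49  91, 86, 86
 73, 70, 65  61, 57, 54  51, 48, 50  86, 82, 81
 89, 86, 81  61, 59, 55  49, 48, 48  77, 74, 74
```

The pointer is within about 1 mm of the band's centre and the grip is steady. Handing in.

```bash
python3 -c "
from rig import r
print(r.sign_off())"
```

```text
the job is handed in; nothing more can be done
None
```

The job is handed in: the orange plate is home in the imager slot and released, and the gripper is holding the shutter handle with its pointer within about 1 mm of the green band's centre; the first grasp closed on nothing because the reported height was about 36 mm low, and I viewed 11 pictures instead of the allowed 10.

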